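Open the locked food-waste caddy beside the sink

TASK

Open the steel food-waste caddy: press its release button (a light push does it) until the T-handle pops up out of its slot, turn the handle anticlockwise (seen from above) to its stop to unlatch the lid, then raise the lid at least halfway and leave it standing open. Do not force the button, do not pull the lid before it is unlatched, and leave the bottle, mug and brush where they are.

Things in the scene. Friction and masses are not known exactly. Their poses are not given: they have to be found in the camera images.
- caddy: Brushed steel box fixed to the worktop, 260 (x) x 280 (y) x 110 high without lid, walls 3. Origin: centre of its underside. Its front wall faces its own -x (towards the robot), the lid's hinge is along its own y at the top of the back wall. Yaw varies.
- lid_hinge (a point): Midpoint of the lid's hinge axis, at caddy (130, 0, 110). Axes are the lid's: x to the back, y along the hinge, z out of the lid's top. The lid plate is 262 deep, 284 wide and 6 thick.
- lid_front_edge (a point): Middle of the upper front edge of the lid, 262 in front of the hinge; the lid overhangs the front wall by 2. Axes as the lid.
- slot_center (a point): Centre of the slot in the lid at the level of the lid's top face, on the handle's turning axis; at caddy (-60, 0, 116) while shut. The slot is 104 long (lid x) and 24 wide. Axes as the lid.
- button_mouth (a point): On the button's axis, level with the lid's top face, 70 right (lid -y) of slot_center; axes as the lid. The black round button, 22 across, stands 8 to 20 proud; how far differs each time and is not measured here. It goes down 7 to a hard stop (spring: 2 N at first, 6 N at the bottom), frees the handle at about 4 of travel, and comes back up when let go.
- bar_center (a point): Centre of the T-handle's round bar: bright metal, 88 long, 16 thick, long axis = its x, turning axis = its z. Latched, it lies in the slot along lid x, centre 4 below the lid's top face: only its top 4 shows and fingers cannot get round it. Popped, its centre stands 28 above the lid's top face (20 free under the bar).
- stem (a joint): How far the T-handle has popped out, m: 0 latched down, 0.032 fully out. A light spring (about 5 N) drives it out within half a second when the button has released it and keeps it out.
- handle (a joint): Turn of the T-handle, rad: 0 bar along the slot, grows anticlockwise seen from above to the stop at 1.4 (bar across the lid). Stiff: about 0.25 N m, stays where left. It cannot turn while down in the slot. The latch lets the lid go from about 0.8.
- lid (a joint): Opening of the lid, rad: 0 shut, 1.1 fully open against its stop. Stiff hinge that stays where left (the lid does not rise by itself); lifting at the handle (190 in front of the hinge) takes about 8 to 10 N.
- soap: Green dish-soap bottle with a red cap, 60 across, 190 high, loose. Origin: centre of its underside.
- mug: White mug, 80 across, 90 high, loose. Origin: centre of its underside.
- dishbrush: Dish brush with a wooden handle lying on the worktop, loose. Origin: on its underside.

How it is judged:
By the outcome, as a careful person would: the job done as asked, in the order asked, and still so for the second after the job is handed in, with the robot touching nothing.
It also fails if it takes over 64 s, if anything falls off the work surface, if the arm or the gripper's body presses on something with over 40 N, if the wrist force passes 120 N, or if a joint passes its speed limit or range.

ROBOT

A 7-joint arm with a two-finger parallel gripper is mounted at the origin on the work surface. World frame = base frame: x ahead of the robot, y to its left, z up, the work surface at z = 0. Lengths are in m, angles in rad, forces in N, time in s.
With the tool pointing down it reaches from about 0.425 to 0.925 m from the base axis. Payload 6.8 kg.
Tool frame: the origin (TCP) lies between the finger pads; the fingertips stand 8 mm ahead of it and the grasp point (between the pads) lies 11 mm behind it (robot.nose_length is the distance from the TCP to the fingertips, in m); z points along the fingers, y is the line along which they close (so a half turn about z gives the same grasp; the last joint's range is limited). The gripper opens to 85 mm and grips with 20 to 120 N. Pads are 22 mm wide; open, the fingers measure 114 mm over their backs; the gripper's body (76 mm by 85 mm) begins 54 mm behind the grasp point. The pads swing forward as they close: fully open they stand 13 mm farther back than shut.
Start: joints at [1.133, 0.477, 0.022, 1.555, -0.011, 1.109, -0.083], TCP at [0.219, -0.639, 0.239] pointing down, gripper open.
Joint ranges: [-2.96, 2.96], [-0.34, 2.1], [-1.41, 1.46], [0.24, 2.44], [-1.37, 4.51], [0.17, 1.92], [-2.96, 2.96]. Speed limits (rad/s): [2.39, 2.39, 3.14, 3.14, 3.14, 3.14, 3.14].

INTERFACE

Orientations are given as [roll, pitch, yaw] about the fixed x, y, z axes, in that order (R = Rz(yaw) Ry(pitch) Rx(roll)).
In Python, from bench import robot gives the robot as it stands. The module is installed in compiled form; this text tells all that it offers.
- The arm moves only by the tool step_arm, never from a script. Its argument "steps" is one flat list of numbers, 5 for each row, row after row: the shift along the tool's x, y, z in units of 40 mm (1.0 is 40 mm), then the turn about the tool's z in units of 5 degrees (1.0 is 5 degrees), then the opening, from 0 (shut) to 1 (fully open). A call has 1 to 10 rows; each row shifts and turns the commanded pose from where the row before left it, along the tool's axes as they then stand; what a row does not reach is not made up. A row lasts 1/12 s, in which the tool goes at most 41.7 mm and 7.16 degrees, less where a joint would pass 70% of its speed; a pose out of reach is approached as far as the arm can. A call is refused whole if a number of a shift passes 1 or a number of a turn 1, either way. A call with a gripper value outside its range is refused whole. The fingers move at their own pace and stop on an object; the grip force is fixed at half the most. Time passes only in rows, so rows that do not move let the fingers close. It gives the time, the measured TCP pose, the force, the opening and the grip force at its end, in the units of the state.
- robot.state(): the state, without advancing time (a new reading comes with each control period).
- robot.camera(name): name is "side" or "top" or "wrist"; returns the picture (400x640x3 uint8, red, green, blue); there is no depth.
- robot.camera_info(name): a dict with "camera_matrix" (3x3 intrinsics, pixels), "T" (4x4, takes a point from camera to world coordinates); the wrist camera has in their place "mount" (4x4, takes a point from camera to tool coordinates, whose origin is the TCP and whose axes are the flange's). Camera axes: x right, y up, looking along -z (the intrinsics and any distortion apply to the point x, -y, -z); pixel columns grow to the right and rows downward; lengths in m; the calibration is good to about 2 mm. A picture is of the moment at which its call begins: read the wrist's pose just before it. camera_info takes no time and is no camera call.
- robot.sign_off(): hands the job in; it is judged then, once.
The state is a dict: "t": time; "q": joint angles; "qvel": joint speeds; "effort": joint torques, N m; "ee_pos": TCP position; "tcp_rot": TCP orientation; "wrist_force": force on the tool from outside, world axes, zero at the start; "torque": the same for the moment, N m; "opening": opening from 0.0 (shut) to 1.0 (fully open); "finger_force": force on a finger pad.
Only numpy, scipy, OpenCV 4.12 (cv2) and the standard library are available. Lean on these libraries where they do the work, as an engineer would, in place of code of your own. Each camera call takes 0.05 s, during which the arm holds its last target. There are 200 camera calls.

## Working session

There is one attempt and no reset: what is moved stays moved. The work goes in short steps, Python scripts to look and compute and a tool call to move; the robot and the scene stay as the last step left them, time stands still between calls to the robot, and variables do not carry over. Pictures are saved under pics/ and viewed, at most 10 in all, crops included, and the job is handed in when it is done.

Besides the shell and the picture viewer there is one more tool, called after "Emit:" as name(argument=value, ...), one argument or row to a line, values as JSON. step_arm: Moves the arm, as the interface text tells. Its arguments: {"type":"object","properties":{"steps":{"type":"array","items":{"type":"number"}}},"required":["steps"]}

```bash
mkdir -p pics; cat > h.py <<'E'
import numpy as np, cv2
from bench import robot
def snap(n,f):
    im=robot.camera(n); cv2.imwrite('pics/'+f,im[:,:,::-1]); return im
def ray(n,u,v,z,T=None):
    c=robot.camera_info(n);K=np.array(c['camera_matrix']);T=np.array(c['T']) if T is None else T
    d=np.linalg.inv(K)@[u,v,1];d=T[:3,:3]@[d[0],-d[1],-d[2]];o=T[:3,3]
    return o+d*(z-o[2])/d[2]
E
python3 - <<'E'
from h import *
a=snap('top','top0.png');b=snap('side','side0.png')
for n in('top','side','wrist'):
    print(n,{k:np.round(v,3).tolist() if not isinstance(v,str) else v for k,v in robot.camera_info(n).items()})
s=robot.state();print({k:np.round(v,3).tolist() for k,v in s.items()})
E
```

```text
top {'camera_matrix': [[496.051, 0.0, 313.807], [0.0, 496.051, 198.988], [0.0, 0.0, 1.0]], 'T': [[-0.029, 0.992, -0.121, 0.401], [-1.0, -0.029, 0.004, 0.044], [0.0, 0.121, 0.993, 1.498], [0.0, 0.0, 0.0, 1.0]]}
side {'camera_matrix': [[383.964, 0.0, 319.813], [0.0, 383.964, 195.916], [0.0, 0.0, 1.0]], 'T': [[-0.747, 0.514, -0.421, 0.165], [-0.665, -0.591, 0.457, 0.487], [-0.014, 0.621, 0.784, 0.882], [0.0, 0.0, 0.0, 1.0]]}
wrist {'camera_matrix': [[354.521, 0.0, 323.195], [0.0, 354.521, 201.126], [0.0, 0.0, 1.0]], 'mount': [[0.001, 0.951, 0.309, 0.079], [1.0, -0.001, 0.001, -0.0], [0.001, 0.309, -0.951, -0.133], [0.0, 0.0, 0.0, 1.0]]}
{'t': 0.1, 'q': [1.133, 0.478, 0.022, 1.556, -0.012, 1.109, -0.083], 'qvel': [-0.001, -0.002, -0.001, -0.002, 0.0, -0.0, -0.0], 'effort': [0.005, -59.776, 1.614, -28.195, 0.013, 0.005, -0.0], 'ee_pos': [0.218, -0.638, 0.238], 'tcp_rot': [-3.14, 0.0, 0.33], 'wrist_force': [-0.259, -1.173, -0.414], 'torque': [0.048, -0.063, -0.025], 'finger_force': 0.0, 'opening': 1.002}
```

View pics/top0.png

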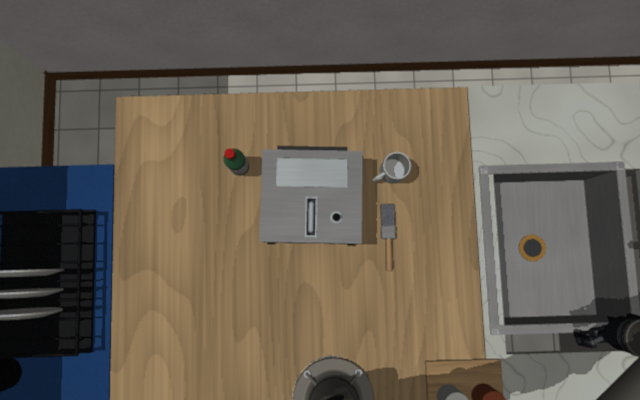

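View pics/side0.png

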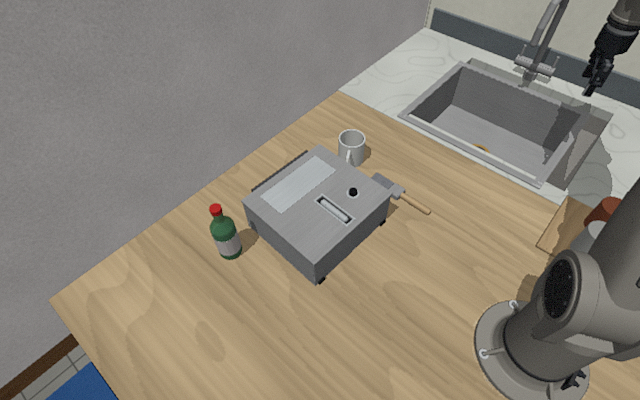

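The top view shows the slot at (311,217), the black button at (336,217) and the lid's front edge from (261,241) to (362,243). The bottle is left of the caddy, and the mug and brush are right of it.

```bash
python3 - <<'E'
from h import *
a=cv2.imread('pics/top0.png')
g=cv2.cvtColor(a,cv2.COLOR_BGR2GRAY)
def cen(m,x0,y0,x1,y1):
    n,l,st,c=cv2.connectedComponentsWithStats(m[y0:y1,x0:x1].astype('uint8'))
    return [(st[i].tolist(),(c[i]+[x0,y0]).round(1).tolist()) for i in range(1,n) if st[i][4]>15]
print('dark',cen(g<60,295,190,350,242))
print('bright',cen(g>190,295,190,350,242))
for uv in [(261,241),(362,243),(362,151),(263,150),(311,217),(336,217)]:
    print(uv,ray('top',*uv,.116).round(4))
b=cv2.imread('pics/side0.png');gb=cv2.cvtColor(b,cv2.COLOR_BGR2GRAY)
print('side dark',cen(gb<50,335,175,370,205))
cv2.imwrite('pics/c.png',np.hstack([cv2.resize(a[140:250,250:370],None,fx=3.3,fy=3.3,interpolation=cv2.INTER_CUBIC),cv2.resize(b[150:260,300:420],None,fx=3.3,fy=3.3,interpolation=cv2.INTER_CUBIC)]))
E
```

```text
dark [([13, 9, 7, 5, 21], [311.1, 200.2]), ([19, 15, 1, 23, 23], [314.0, 216.0]), ([38, 24, 7, 7, 39], [336.1, 216.7]), ([12, 33, 7, 12, 24], [308.7, 230.7])]
bright []
(261, 241) [0.4558 0.1887 0.116 ]
(362, 243) [ 0.4421 -0.0915  0.116 ]
(362, 151) [ 0.7022 -0.1021  0.116 ]
(263, 150) [0.7133 0.1788 0.116 ]
(311, 217) [0.5186 0.048  0.116 ]
(336, 217) [ 0.5165 -0.0218  0.116 ]
side dark [([15, 13, 7, 8, 49], [352.9, 191.6])]
```

View pics/c.png

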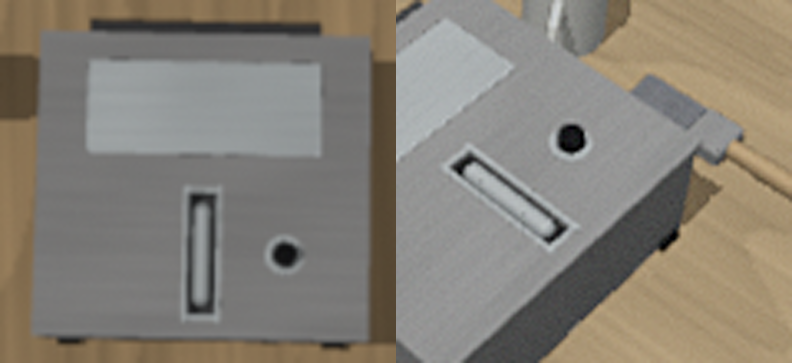

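The crop confirms the slot lies along the lid's x with the button to its right. I estimate slot ≈ (0.518, 0.048), button ≈ (0.5155, -0.022) and yaw ≈ -2.3°. I'll move over the button with the gripper shut.

Emit:
step_arm(
  steps=[0.3, -0.3, 0, 0, 0, 0.67, -0.67, 0, 0, 0, 0.67, -0.67, 0, 0, 0, 0.67, -0.67, 0, 0, 0, 0.67, -0.67, 0, 0, 0, 0.67, -0.67, 0, 0, 0, 0.67, -0.67, 0, 0, 0, 0.67, -0.67, 0, 0, 0, 0.67, -0.67, 0, 0, 0, 0.67, -0.67, 0, 0, 0],
)

```text
t: 0.93
ee_pos: [0.3764, -0.3152, 0.2392]
tcp_rot: [-3.141, 0.0, 0.33]
wrist_force: [-0.3, -0.8, -0.3]
opening: -0.001
finger_force: 0.0
```

Emit:
step_arm(
  steps=[0.67, -0.67, 0, 0, 0, 0.67, -0.67, 0, 0, 0, 0.67, -0.67, 0, 0, 0, 0.67, -0.67, 0, 0, 0, 0.67, -0.67, 0, 0, 0, 0.67, -0.67, 0, 0, 0, 0, 0, 0, 1, 0, 0, 0, 0, 1, 0, 0, 0, 0, 1, 0, 0, 0, 0, 1, 0],
)

```text
t: 1.77
ee_pos: [0.476, -0.1125, 0.239]
tcp_rot: [-3.141, 0.001, -0.023]
wrist_force: [-0.1, -0.1, 0.4]
opening: 0.001
finger_force: 0.0
```

```bash
cat >> h.py <<'E'
from scipy.spatial.transform import Rotation as R
def wT(s):
    T=np.eye(4);T[:3,:3]=R.from_euler('xyz',s['tcp_rot']).as_matrix();T[:3,3]=s['ee_pos']
    return T@np.array(robot.camera_info('wrist')['mount'])
E
python3 - <<'E'
from h import *
s=robot.state();T=wT(s);im=snap('wrist','w0.png');np.save('w0.npy',T)
g=cv2.cvtColor(im,cv2.COLOR_RGB2GRAY)
n,l,st,c=cv2.connectedComponentsWithStats((g<45).astype('uint8'))
for i in range(1,n):
    if st[i][4]>60: print(st[i],c[i].round(1),ray('wrist',*c[i],.116,T).round(4),ray('wrist',*c[i],.13,T).round(4))
print(s['q'])
E
```

```text
[ 73  65  30  32 395] [86.5 73.1] [0.5669 0.0469 0.116 ] [0.5663 0.0381 0.13  ]
[174 130  35  31 840] [191.2 145. ] [ 0.5166 -0.0176  0.116 ] [ 0.5187 -0.0228  0.13  ]
[ 95 187  28  21 267] [109.4 201.4] [0.4752 0.0506 0.116 ] [0.4796 0.0416 0.13  ]
[   73   253   503   147 32501] [323.4 355.9] [ 0.3276 -0.1089  0.116 ] [ 0.34   -0.1092  0.13  ]
[597 264  33 120 150] [613.  322.5] [ 0.3572 -0.3573  0.116 ] [ 0.3681 -0.344   0.13  ]
[ 0.34744778  0.18730774 -0.27344799  1.9734015   0.0601397   0.98935359
 -1.54819321]
```

View pics/w0.png

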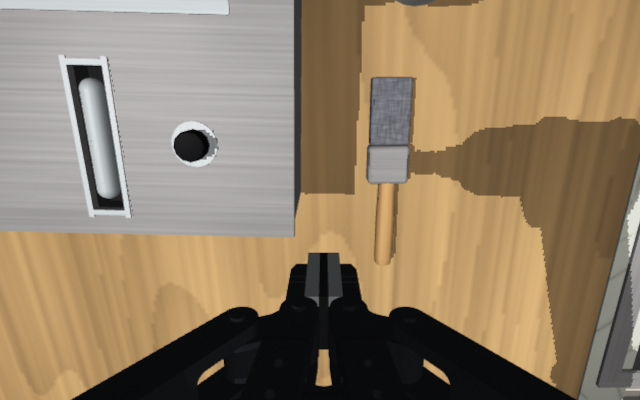

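The slot rim runs (83,57) to (110,216), the button top is at (191,145) and the bar is latched. The button is at about (0.518, -0.0215). I'll go above it and down to 150 mm.

Emit:
step_arm(
  steps=[0.3, -0.6, 0, 0.2, 0, 0.3, -0.8, 0, 0, 0, 0.35, -0.92, 0, 0, 0, 0, 0, 0.5, 0, 0, 0, 0, 0.7, 0, 0, 0, 0, 0.6, 0, 0, 0, 0, 0.35, 0, 0, 0, 0, 0, 0, 0, 0, 0, 0, 0, 0],
)

```text
t: 2.57
ee_pos: [0.5167, -0.0214, 0.1529]
tcp_rot: [-3.142, 0.002, -0.035]
wrist_force: [-0.4, 0.2, 0.4]
opening: -0.002
finger_force: 0.0
```

Emit:
step_arm(
  steps=[0, 0, 0.1, 0, 0, 0, 0, 0.1, 0, 0, 0, 0, 0, 0, 0, 0, 0, 0, 0, 0],
)

```text
t: 2.9
ee_pos: [0.5174, -0.0214, 0.1458]
tcp_rot: [3.141, -0.001, -0.037]
wrist_force: [-1.1, -0.9, -0.6]
opening: 0.001
finger_force: 0.0
```

Emit:
step_arm(
  steps=[0, 0, 0.05, 0, 0, 0, 0, 0, 0, 0],
)

```text
t: 3.07
ee_pos: [0.5172, -0.0214, 0.1434]
tcp_rot: [3.142, -0.0, -0.037]
wrist_force: [-0.4, 0.2, -0.1]
opening: 0.002
finger_force: 0.0
```

Emit:
step_arm(
  steps=[0, 0, 0.05, 0, 0, 0, 0, 0, 0, 0],
)

```text
t: 3.23
ee_pos: [0.5171, -0.0214, 0.1411]
tcp_rot: [3.142, 0.0, -0.037]
wrist_force: [0.6, -0.0, -0.4]
opening: -0.002
finger_force: 0.0
```

Emit:
step_arm(
  steps=[0, 0, 0.05, 0, 0, 0, 0, 0, 0, 0],
)

```text
t: 3.4
ee_pos: [0.517, -0.0214, 0.139]
tcp_rot: [3.142, 0.0, -0.037]
wrist_force: [-0.5, 0.3, -0.4]
opening: -0.002
finger_force: 0.0
```

Emit:
step_arm(
  steps=[0, 0, 0.05, 0, 0, 0, 0, 0, 0, 0],
)

```text
t: 3.57
ee_pos: [0.5173, -0.0213, 0.1372]
tcp_rot: [-3.142, -0.0, -0.037]
wrist_force: [-0.2, 0.2, 0.8]
opening: -0.003
finger_force: 0.2
```

Emit:
step_arm(
  steps=[0, 0, 0.05, 0, 0, 0, 0, 0, 0, 0],
)

```text
t: 3.73
ee_pos: [0.5174, -0.0213, 0.1354]
tcp_rot: [3.142, -0.0, -0.037]
wrist_force: [-0.2, -0.1, 2.3]
opening: -0.001
finger_force: 1.3
```

Emit:
step_arm(
  steps=[0, 0, 0.05, 0, 0, 0, 0, 0, 0, 0],
)

```text
t: 3.9
ee_pos: [0.5174, -0.0213, 0.1333]
tcp_rot: [-3.142, -0.0, -0.037]
wrist_force: [-0.3, 1.1, 3.2]
opening: -0.003
finger_force: 1.5
```

Emit:
step_arm(
  steps=[0, 0, 0.04, 0, 0, 0, 0, 0, 0, 0, 0, 0, 0, 0, 0],
)

```text
t: 4.15
ee_pos: [0.5174, -0.0213, 0.1318]
tcp_rot: [-3.142, -0.0, -0.037]
wrist_force: [-0.1, 0.1, 2.9]
opening: 0.001
finger_force: 1.9
```

```bash
python3 - <<'E'
from h import *
a=snap('side','s1.png')
cv2.imwrite('pics/s1c.png',cv2.resize(a[100:280,220:460,::-1],None,fx=3,fy=3))
E
```

```text
(no output)
```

View pics/s1c.png

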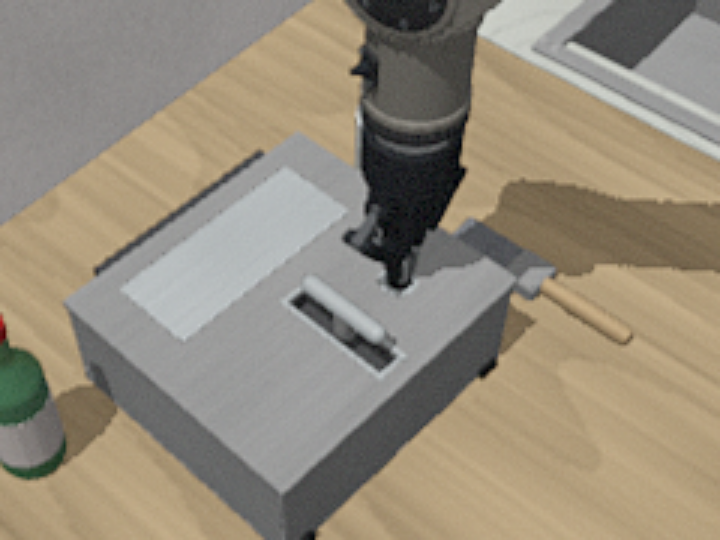

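The handle has popped: the bar stands above its slot in the crop, at about (345,310). I'll lift off and measure the bar.

Emit:
step_arm(
  steps=[0, 0, -0.2, 0, 0, 0, 0, -0.6, 0, 0, 0, 0, -0.8, 0, 0, 0, 0, -0.8, 0, 0, 0, 0, -0.5, 0, 0, 0, 0.4, 0, 0, 0, 0, 0, 0, 0, 0, 0, 0, 0, 0, 0],
)

```text
t: 4.87
ee_pos: [0.5159, -0.038, 0.2475]
tcp_rot: [3.141, 0.001, -0.039]
wrist_force: [0.3, 0.1, 0.0]
opening: -0.002
finger_force: 0.0
```

```bash
python3 - <<'E'
from h import *
s=robot.state();T=wT(s);im=snap('wrist','w1.png');np.save('w1.npy',T);print(s['ee_pos'],s['tcp_rot'])
E
```

```text
[ 0.51594388 -0.03795523  0.24748012] [ 3.14131427e+00  9.52015637e-04 -3.86518990e-02]
```

View pics/w1.png

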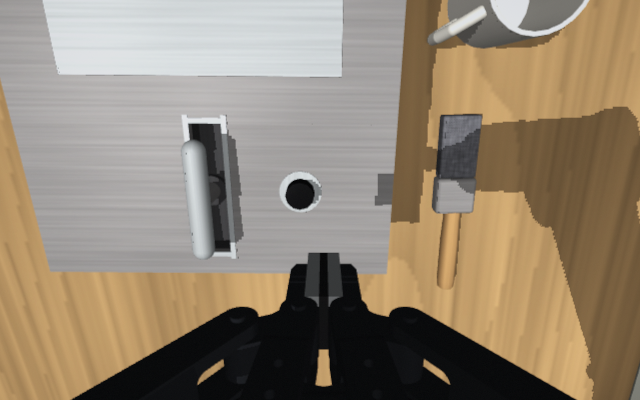

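The popped bar spans (193,140) to (204,259). The slot rim runs (205,116) to (214,257), and the button is at (300,193).

```bash
python3 - <<'E'
from h import *
T=np.load('w1.npy')
for n,u,v,z in [('bar back',193.5,141,.144),('bar front',204,258,.144),('slot b',204.5,117,.116),('slot f',214,257,.116),('btn ring',300,192,.116),('lid FR',388,272,.116),('lid FL',50,272,.116)]: print(n,ray('wrist',u,v,z,T).round(4))
print(robot.state()['q'].round(2))
E
```

```text
bar back [0.5634 0.047  0.144 ]
bar front [0.4771 0.0523 0.144 ]
slot b [0.5767 0.0467 0.116 ]
slot f [0.4637 0.0549 0.116 ]
btn ring [ 0.5171 -0.0196  0.116 ]
lid FR [ 0.4443 -0.0893  0.116 ]
lid FL [0.455  0.1945 0.116 ]
[ 0.23  0.23 -0.32  1.9   0.08  1.02 -1.74]
```

Emit:
step_arm(
  steps=[0, -0.5, 0, 0.15, 0.5, 0, -0.8, 0, 0, 0.5, 0, -0.6, 0, 0, 0.5, 0, -0.29, 0, 0, 0.5, 0, 0, 0.6, 0, 0.5, 0, 0, 0.8, 0, 0.5, 0, 0, 0.6, 0, 0.5, 0, 0, 0.4, 0, 0.5, 0, 0, 0.26, 0, 0.5, 0, 0, 0, 0, 0.5],
)

```text
t: 5.75
ee_pos: [0.5188, 0.0498, 0.1387]
tcp_rot: [3.141, 0.005, -0.05]
wrist_force: [0.8, -0.2, 0.2]
opening: 0.5
finger_force: 0.0
```

Emit:
step_arm(
  steps=[0, 0, 0, 0, 0.4, 0, 0, 0, 0, 0.3, 0, 0, 0, 0, 0, 0, 0, 0, 0, 0, 0, 0, 0, 0, 0, 0, 0, 0, 0, 0],
)

```text
t: 6.25
ee_pos: [0.5216, 0.05, 0.1423]
tcp_rot: [3.142, -0.002, -0.05]
wrist_force: [0.1, -1.6, 3.0]
opening: 0.158
finger_force: 58.5
```

Emit:
step_arm(
  steps=[0, 0, 0, -0.4, 0, 0, 0, 0, -0.6, 0, 0, 0, 0, -0.6, 0, 0, 0, 0, -0.6, 0, 0, 0, 0, -0.6, 0, 0, 0, 0, -0.6, 0, 0, 0, 0, -0.6, 0, 0, 0, 0, -0.6, 0, 0, 0, 0, -0.6, 0, 0, 0, 0, -0.6, 0],
)

```text
t: 7.08
ee_pos: [0.5215, 0.0504, 0.142]
tcp_rot: [3.141, -0.002, 0.458]
wrist_force: [-0.1, -0.1, 3.7]
opening: 0.159
finger_force: 58.7
```

Emit:
step_arm(
  steps=[0, 0, 0, -0.8, 0, 0, 0, 0, -0.8, 0, 0, 0, 0, -0.8, 0, 0, 0, 0, -0.8, 0, 0, 0, 0, -0.8, 0, 0, 0, 0, -0.8, 0, 0, 0, 0, -0.8, 0, 0, 0, 0, -0.8, 0, 0, 0, 0, -0.8, 0, 0, 0, 0, -0.8, 0],
)

```text
t: 7.92
ee_pos: [0.5211, 0.0507, 0.1418]
tcp_rot: [3.141, -0.001, 1.157]
wrist_force: [-0.7, 0.3, 3.5]
opening: 0.158
finger_force: 58.7
```

```bash
python3 - <<'E'
from h import *
s=robot.state();print(s['torque'].round(2),s['tcp_rot'],s['q'].round(2),robot.nose_length)
E
```

```text
[ 0.09  0.11 -0.32] [ 3.14106192e+00 -1.14298535e-03  1.15708090e+00] [ 0.28  0.42 -0.61  1.97  0.32  0.84 -0.92] 0.008
```

Emit:
step_arm(
  steps=[0, 0, 0, -0.6, 0, 0, 0, 0, -0.6, 0, 0, 0, 0, -0.4, 0, 0, 0, 0, -0.4, 0, 0, 0, 0, 0, 0],
)

```text
t: 8.33
ee_pos: [0.5209, 0.0508, 0.1417]
tcp_rot: [3.141, -0.001, 1.33]
wrist_force: [-1.0, 1.0, 4.0]
opening: 0.159
finger_force: 58.7
```

```bash
python3 - <<'E'
from h import *
s=robot.state();print(s['torque'].round(2),s['tcp_rot'])
E
```

```text
[ 0.21  0.16 -0.03] [ 3.14120479e+00 -1.02377400e-03  1.32986708e+00]
```

Emit:
step_arm(
  steps=[0, 0, 0, -0.3, 0, 0, 0, 0, -0.3, 0, 0, 0, 0, -0.2, 0, 0, 0, 0, 0, 0],
)

```text
t: 8.67
ee_pos: [0.5209, 0.0507, 0.1415]
tcp_rot: [3.141, -0.001, 1.399]
wrist_force: [-0.3, 2.8, 3.8]
opening: 0.162
finger_force: 61.2
```

```bash
python3 - <<'E'
from h import *
s=robot.state();print(s['torque'].round(2),s['tcp_rot'])
E
```

```text
[ 0.61  0.09 -0.91] [ 3.14143346e+00 -1.15627114e-03  1.39858252e+00]
```

The torque jumped to -0.9 N m at 83° of turn, so the handle is at its stop. I'll regrip off-centre along the bar, clear of the stem, so that the bar can roll between the pads as the lid rises.

Emit:
step_arm(
  steps=[0, 0, 0, 0.5, 0, 0, 0, 0, 0, 0.3, 0, 0, 0, 0, 0.4, 0, 0, 0, 0, 0.4, 0.3, 0, 0, 0, 0.4, 0.3, 0, 0, 0, 0.4, 0, 0, 0, 0, 0.4],
)

```text
t: 9.25
ee_pos: [0.5264, 0.0774, 0.1417]
tcp_rot: [3.141, -0.003, 1.359]
wrist_force: [-0.1, 0.7, 0.1]
opening: 0.399
finger_force: 0.0
```

```bash
python3 - <<'E'
from h import *
s=robot.state();T=wT(s);im=snap('wrist','w2.png');b=snap('side','s2.png');print(s['ee_pos'],s['tcp_rot'])
cv2.imwrite('pics/s2c.png',np.hstack([cv2.resize(b[100:280,240:440,::-1],(400,360)),im[20:380:1,120:520,::-1]]))
E
```

```text
[0.52637685 0.07744602 0.14167043] [ 3.14093724e+00 -2.52011206e-03  1.35912454e+00]
```

View pics/s2c.png

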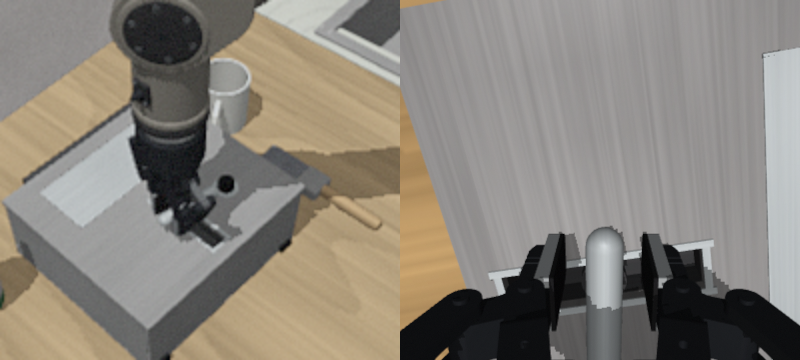

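The bar is cleanly between the pads at its left half, and the bottle, mug and brush are undisturbed. I'll close and start the arc.

Emit:
step_arm(
  steps=[0, 0, 0, 0, 0, 0, 0, 0, 0, 0, 0, 0, 0, 0, 0, 0, 0, 0, 0, 0, 0.01, 0.05, -0.23, 0, 0, 0.01, 0.05, -0.23, 0, 0, 0.01, 0.08, -0.22, 0, 0, 0.01, 0.08, -0.22, 0, 0, 0, 0, 0, 0, 0],
)

```text
t: 10.1
ee_pos: [0.536, 0.0729, 0.1782]
tcp_rot: [-3.14, 0.001, 1.355]
wrist_force: [-1.8, 0.8, 0.4]
opening: 0.158
finger_force: 60.1
```

```bash
python3 - <<'E'
from h import *
s=robot.state();print(s['torque'].round(2),s['tcp_rot'],s['q'].round(2))
E
```

```text
[0.05 1.03 0.05] [-3.14025056e+00  7.05939180e-04  1.35491700e+00] [ 0.29  0.41 -0.68  1.9   0.31  0.94 -0.75]
```

Emit:
step_arm(
  steps=[0.016, 0.1, -0.21, 0, 0, 0.016, 0.1, -0.21, 0, 0, 0.02, 0.12, -0.2, 0, 0, 0.02, 0.12, -0.2, 0, 0, 0.023, 0.14, -0.19, 0, 0, 0.023, 0.14, -0.19, 0, 0, 0.026, 0.155, -0.175, 0, 0, 0.026, 0.155, -0.175, 0, 0, 0, 0, 0, 0, 0],
)

```text
t: 10.85
ee_pos: [0.5759, 0.0715, 0.2406]
tcp_rot: [-3.136, 0.002, 1.356]
wrist_force: [-11.3, 1.3, 5.8]
opening: 0.159
finger_force: 59.8
```

```bash
python3 - <<'E'
from h import *
s=robot.state();print(s['torque'].round(2),s['tcp_rot'],s['q'].round(2))
b=snap('side','s3.png')
cv2.imwrite('pics/s3c.png',cv2.resize(b[60:280,220:460,::-1],None,fx=2.5,fy=2.5))
E
```

```text
[0.04 2.96 0.16] [-3.13618026e+00  2.23141927e-03  1.35637566e+00] [ 0.3   0.4  -0.68  1.75  0.28  1.1  -0.69]
```

View pics/s3c.png

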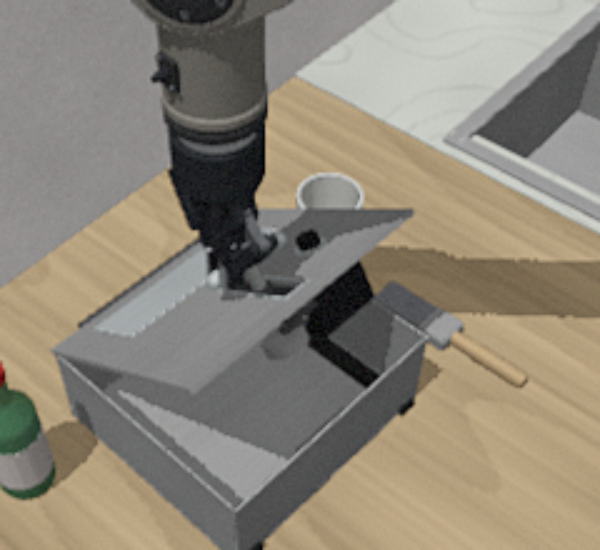

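The lid is rising cleanly, at about 0.6 rad. I'll carry on to about 0.85.

Emit:
step_arm(
  steps=[0.028, 0.165, -0.165, 0, 0, 0.028, 0.165, -0.165, 0, 0, 0.03, 0.18, -0.145, 0, 0, 0.03, 0.18, -0.145, 0, 0, 0.03, 0.19, -0.125, 0, 0, 0, 0, 0, 0, 0, 0, 0, 0, 0, 0],
)

```text
t: 11.48
ee_pos: [0.6131, 0.0704, 0.2706]
tcp_rot: [-3.14, -0.0, 1.357]
wrist_force: [-5.9, 3.4, -1.3]
opening: 0.157
finger_force: 60.2
```

```bash
python3 - <<'E'
from h import *
s=robot.state();print(s['torque'].round(2),s['tcp_rot'])
E
```

```text
[0.48 1.49 0.4 ] [-3.14021807e+00 -3.02892322e-04  1.35743476e+00]
```

Emit:
step_arm(
  steps=[0, 0, 0, 0, 0.2, 0, 0, 0, 0, 0.25, 0, 0, 0, 0, 0.25, 0, 0, -0.1, 0, 0.25, 0, 0, -0.1, 0, 0.25, 0, 0, -0.2, 0, 0.28, 0, 0, -0.3, 0, 0.28, 0, 0, -0.4, 0, 0.28, 0, 0, -0.5, 0, 0.28, 0, 0, -0.5, 0, 0.28],
)

```text
t: 12.32
ee_pos: [0.6138, 0.0689, 0.3552]
tcp_rot: [3.141, -0.0, 1.355]
wrist_force: [0.2, 0.1, -0.3]
opening: 0.279
finger_force: 0.0
```

Emit:
step_arm(
  steps=[0, 0, -0.6, 0, 0.28, 0, 0, -0.6, 0, 0.28, 0, -0.5, 0, 0, 0.28, 0, -0.6, 0, 0, 0.28, 0, -0.6, 0, 0, 0.28, 0, 0, 0, 0, 0.28, 0, 0, 0, 0, 0.28],
)

```text
t: 12.9
ee_pos: [0.5468, 0.084, 0.403]
tcp_rot: [3.139, 0.0, 1.356]
wrist_force: [-0.4, 0.1, -0.3]
opening: 0.28
finger_force: 0.0
```

```bash
python3 - <<'E'
from h import *
b=snap('side','s4.png');a=snap('top','t4.png')
cv2.imwrite('pics/s4c.png',np.hstack([cv2.resize(b[60:280,200:440,::-1],(480,440)),cv2.resize(a[120:280,210:410,::-1],(320,256)).copy() if 0 else cv2.resize(a[130:350,220:420,::-1],(320,440))]))
E
```

```text
(no output)
```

View pics/s4c.png

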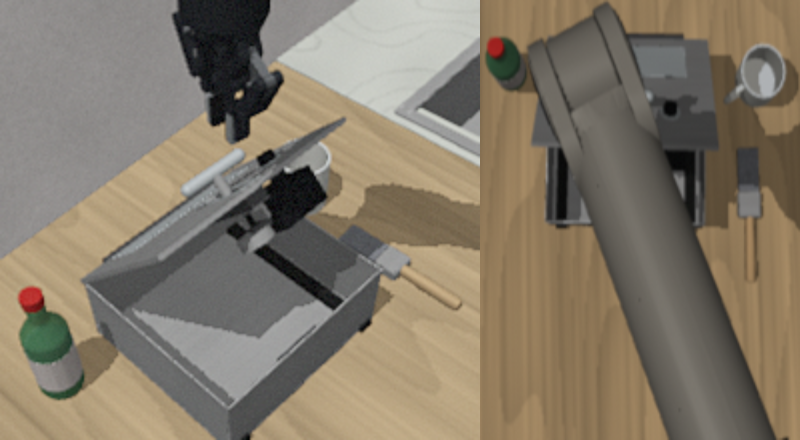

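The lid stands open well past halfway, at about 0.8 rad, with the handle turned across. The gripper is clear, the forces are zero, and the bottle, mug and brush haven't moved.

```bash
python3 -c "
from bench import robot
print(robot.sign_off())"
```

```text
the job is handed in; nothing more can be done
None
```

The caddy is open and the job is handed in at about 13 s of the 64 s: light button press (about 3 N), handle turned to its stop, lid left standing at roughly 0.8 rad (halfway is 0.55), and the bottle, mug and brush look unmoved in the final pictures.

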